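Index the swivel mug tray round to the flask

TASK

Turn the round mug tray by one hole so that the two mugs swing towards the navy vacuum flask: pull the sprung plunger knob up out of its hole, swing the tray round by the knob, and let the pin drop fully home into the next hole, feeling for that hole gently and never forcing the pin sideways against the metal. Keep the mugs standing on the tray and leave the flask, canister and teaspoon where they are.

Things in the scene. Friction and masses are not known exactly. Their poses are not given: they have to be found in the camera images.
- pivot (a point): The tray's vertical turning axis, at the height of the tray's upper face (42 mm above the work surface). The tray is a white plastic disc, 330 mm across, with a low rim up to 48 mm above the work surface, turning on a fixed steel foot under it. The axes of this point are those of the fixed foot: with the tray at its start (joint tray = 0) the knob lies 130 mm from the axis in this point's -x direction (roughly on the robot's side) and the mugs on the +x side.
- knob (a point): Centre (half-way up) of the plunger's black round knob: 28 mm diameter, 38 mm tall (a rim of 31 mm diameter on its top 6 mm), standing upright on the tray's near side 130 mm from the pivot; centre 81 mm above the work surface when the pin is home. Below it, up to 56 mm above the work surface, is a steel bushing 28 mm in diameter. It can be gripped from above across any diameter; it turns with the tray.
- tray (a joint): Angle of the tray in rad from its start hole, positive anticlockwise seen from above, stops at -1.1 and 1.1. The bearing drags with about 0.1 N m. There are three holes in the fixed steel plate under the tray, out of sight: the start hole at 0, and the next one on either side, each somewhere between 0.55 and 0.85 rad from the start (set by hand, differently each time, so it must be felt for). A hole is 12 mm long along the arc, the pin 9 mm thick with a round tip.
- plunger (a joint): Lift of the sprung plunger in m, straight up: 0 = pin fully home in a hole, about 0.010 = the pin's tip rides on the plate between the holes, 0.018 = upper stop. The spring pushes it down with about 5 N when home and 8.6 N at the stop. Let go between the holes, the pin rides on the plate, rubbing with about 2 N, and springs down by itself when it is pushed slowly over a hole; the tray is then locked. A sideways load on the pin of more than 30 N counts as forcing.
- mug1_mid (a point): Centre (half-way up) of a cream ceramic mug, 76 mm rim diameter, 88 mm tall, standing loose on the tray's far side; z axis up.
- mug2_mid (a point): Centre of the second, equal mug, standing loose beside the first.
- flask_mid (a point): Centre (half-way up) of the navy vacuum flask with a steel cup top, 86 mm diameter, 262 mm tall, standing on the work surface either left (+y) or right (-y) of the tray. If it stands left the tray must turn anticlockwise seen from above (tray joint grows, knob on the near side goes right, mugs go left); if right, clockwise.
- canister_mid (a point): Centre of the aluminium canister with a twist top, 99 mm diameter, 149 mm tall, standing on the other side of the tray from the flask. Leave it alone.
- spoon: Steel teaspoon, 140 mm long, lying flat on the work surface well to the left of the tray. Origin at its underside. Leave it alone.
There are look-alikes about, which are no part of the job. Leave any red look-alike of the part that bears mug2_mid alone.

How it is judged (in metres and radians):
On the way, in this order (a step that is already met when the one before it is completed fails the run):
1. the plunger is pulled clear of its start hole, before the tray is turned (value of joint plunger above 0.0105 m and value of joint tray between -0.1 and 0.1 rad), for 0.05 s.
2. the tray is turned well away from the start hole, the mugs towards the flask (((world y of flask_mid above 0 m and value of joint tray above 0.3 rad) or (world y of flask_mid below 0 m and value of joint tray below -0.3 rad))), for 0.05 s.
At the end, for the whole second after the job is handed in: The pin is fully home (within 2 mm) in the next hole on the side that brings the mugs towards the flask (tray turned 0.50 to 0.90 rad that way, where the only hole is), the tray at rest, both mugs upright (within 0.15 rad) on the tray, centres within 130 mm of its axis (value of joint plunger below 0.002 m and ((world y of flask_mid above 0 m and value of joint tray between 0.5 and 0.9 rad) or (world y of flask_mid below 0 m and value of joint tray between -0.9 and -0.5 rad)) and velocity of joint tray between -0.05 and 0.05 rad/s and horizontal distance between each of mug1_mid, mug2_mid and pivot below 0.13 m and angle between each of mug1_mid, mug2_mid's own z axis and vertical below 0.15 rad); the robot touches nothing.
It fails at once if the pin is forced: a load of more than 30 N between the pin and the metal of its holes (contact force between pin_tip and anything else above 30 N).
It fails at once if a mug is tipped (more than 0.35 rad) (angle between any of mug1_mid, mug2_mid's own z axis and vertical above 0.35 rad).
It fails at once if the flask, canister or teaspoon is moved by more than 30 mm (distance of any of flask_mid, canister_mid, spoon from where it was at the start of the episode above 0.03 m).
It also fails if it takes over 45 s, if anything falls off the work surface, if the arm or the gripper's body presses on something with over 40 N, if the wrist force passes 120 N, or if a joint passes its speed limit or range.

ROBOT

A 6-joint arm with a two-finger parallel gripper is mounted at the origin on the work surface. World frame = base frame: x ahead of the robot, y to its left, z up, the work surface at z = 0. Lengths are in mm, angles in rad, forces in N, time in s.
With the tool pointing down it reaches from about 250 to 725 mm from the base axis. Payload 9.7 kg.
Tool frame: the origin (TCP) lies midway between the tips of the shut fingers; the grasp point (between the pads) lies 19 mm behind it; z points along the fingers, y is the line along which they close (so a half turn about z gives the same grasp; the last joint's range is limited). The gripper opens to 85 mm and grips with 20 to 120 N. Pads are 22 mm wide; open, the fingers measure 114 mm over their backs; the gripper's body (76 mm by 85 mm) begins 54 mm behind the grasp point. The pads swing forward as they close: fully open they stand 13 mm farther back than shut.
Start: joints at [1.291, 0.087, 0.176, 1.66, 0, 1.571], TCP at [151.887, 528.609, 231.284] pointing down, gripper open.
Joint ranges: [-3.13, 3.13], [-0.85, 1.81], [-1.15, 1.24], [-2.2, 2.28], [-1.44, 1.52], [-3.14, 3.14]. Speed limits (rad/s): [2.22, 2.22, 2.57, 3.14, 3.14, 3.14].

INTERFACE

Orientations are given as a 3x3 rotation matrix whose columns are the frame's x, y, z axes.
In Python, from bench import telemetry, capture, camera_params, manip, nets gives the robot as it stands.
- The arm moves only by the tool move_arm, never from a script. Its argument "series" is a list of rows, each a list of 3 entries, a list of its own where there are three numbers: the gripper's target within -1 to 1 (fully open at 1, half-way at 0, shut at -1), then the shift along the tool's x, y, z scaled (see below), then the turn, a rotation vector about the tool's x, y, z scaled (see below). In form: [[claw, [dx, dy, dz], [ax, ay, az]], ...]. A call has 1 to 5 rows; each row shifts and turns the commanded pose from where the row before left it, along the tool's axes as they then stand; what a row does not reach is not made up. The controller multiplies each number of a shift by 0.5 m and each number of a turn by pi/2 rad. A row lasts 1/12 s, in which the tool goes at most 41.7 mm and 7.16 degrees, less where a joint would pass 70% of its speed; a pose out of reach is approached as far as the arm can. A call with a number of a shift or a turn outside -1 to 1 is refused whole. A call with a gripper value outside its range is refused whole. The fingers move at their own pace and stop on an object; the grip force is fixed at half the most. Time passes only in rows, so rows that do not move let the fingers close. It gives the time, the measured TCP pose, the force, the opening and the grip force at its end, in the units of the state.
- telemetry.sense(): the state, without advancing time (a new reading comes with each control period).
- capture(name): name is "scene" or "top"; returns the picture (420x560x3 uint8, red, green, blue); there is no depth.
- camera_params(name): a dict with "fx", "fy", "cx", "cy" (pixels), "distortion" ([k1, k2, p1, p2, k3] as OpenCV has them; the pictures are not rectified), "cam_to_world" (4x4, takes a point from camera to world coordinates). Camera axes: x right, y down, z forward; pixel columns grow to the right and rows downward; lengths in mm; the calibration is good to about 2 mm. A picture is of the moment at which its call begins. camera_params takes no time and is no camera call.
- manip.close_job(): hands the job in; it is judged then, once.
Trained networks look in the newest picture that a camera, given by its name, has taken for a name from the list of things; names that differ only in an ending like _2 or _b are one class to them, and where a whole thing is asked for, a point or a joint stands for the part that bears it (a point fixed in the world has none). Each returns a list of dicts, best first, with "conf" (0 to 1); they miss things now and then, are a little off and sometimes report something else, mostly with a low value. They report only what shows in the picture. A call takes as long as a camera call. They do not tell look-alikes from the thing itself.
- nets.spot_in(target, camera): "pixel" ([column, row] in pixels, amid what is visible of it).
- nets.regions_of(target, camera): "pixels" (420x560 bool, what is visible of it) and "pixel" ([column, row] in pixels, amid what is visible of it).
- nets.tip_of(target, camera): "pixel" ([column, row] in pixels: a listed point, or the origin of a listed thing).
The state is a dict: "time_s": time; "q": joint angles; "qvel": joint speeds; "tau": joint torques, N m; "eef_pos": TCP position; "eef_rot": TCP orientation; "ft_force": force on the tool from outside, world axes, zero at the start; "ft_torque": the same for the moment, N m; "opening": finger opening in mm; "grip_force": force on a finger pad.
Only numpy, scipy, OpenCV 4.12 (cv2) and the standard library are available. Lean on these libraries where they do the work, as an engineer would, in place of code of your own. Each camera call takes 0.05 s, during which the arm holds its last target. There are 200 camera calls.

## Working session

There is one attempt and no reset: what is moved stays moved. The work goes in short steps, Python scripts to look and compute and a tool call to move; the robot and the scene stay as the last step left them, time stands still between calls to the robot, and variables do not carry over. Pictures are saved under pics/ and viewed, at most 10 in all, crops included, and the job is handed in when it is done.

Besides the shell and the picture viewer there is one more tool, called after "Call:" by a JSON object that holds its "name" and its "arguments", one argument or row to a line. move_arm: Moves the arm, as the interface text tells. Shifts and turns lie within -1 to 1; 1 stands for 0.5 m of shift or pi/2 rad of turn. Its arguments: {"type":"object","properties":{"series":{"type":"array"}},"required":["series"]}

```bash
mkdir -p pics; cat > h.py <<'E'
import numpy as np, cv2
from bench import telemetry, capture, camera_params, manip, nets
def ray(cam,px):
    c=camera_params(cam);K=np.array([[c['fx'],0,c['cx']],[0,c['fy'],c['cy']],[0,0,1.]])
    p=cv2.undistortPoints(np.array([[px]],float),K,np.array(c['distortion'],float))[0,0]
    T=np.array(c['cam_to_world']);return T[:3,3],T[:3,:3]@np.array([p[0],p[1],1.])
def atz(cam,px,z):
    o,d=ray(cam,px);return o+d*(z-o[2])/d[2]
def tri(p1,p2):
    (a,u),(b,v)=ray('scene',p1),ray('top',p2)
    s=np.linalg.lstsq(np.c_[u,-v],b-a,rcond=None)[0];x,y=a+u*s[0],b+v*s[1]
    return (x+y)/2,np.linalg.norm(x-y)
E
python3 - <<'E'
from h import *
np.set_printoptions(precision=1,suppress=True)
for c in('scene','top'):
    cv2.imwrite(f'pics/{c}0.png',capture(c)[...,::-1])
for t,z in(('knob',81),('pivot',42),('flask_mid',131),('canister_mid',74.5),('mug1_mid',86)):
    for c in('scene','top'):
        for d in nets.tip_of(t,c)[:3]:print(t,c,np.array(d['pixel']),round(d['conf'],2),atz(c,d['pixel'],z))
E
```

```text
knob scene [283.5 211.9] 0.47 [477.3  27.3  81. ]
knob top [278.6 215.5] 0.43 [479.4  27.   81. ]
pivot scene [243.2 239.6] 0.84 [606.9   7.3  42. ]
pivot top [282.4 167.9] 0.67 [607.3  13.7  42. ]
flask_mid scene [154.2 162.9] 0.89 [ 659.1 -359.9  131. ]
flask_mid top [428.9 132.2] 0.67 [ 664.5 -340.2  131. ]
canister_mid scene [315.1 322.4] 0.63 [664.6 345.2  74.5]
canister_mid top [152.5 150.4] 0.72 [655.3 341.7  74.5]
mug1_mid scene [236.  249.3] 0.67 [667.2  60.6  86. ]
mug1_mid top [260.3 140.1] 0.83 [670.   67.4  86. ]
```

View pics/scene0.png

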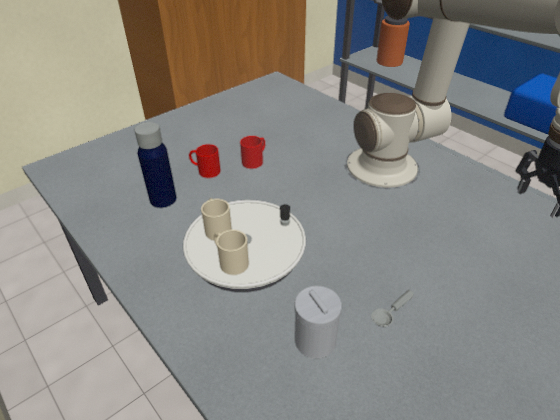

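View pics/top0.png

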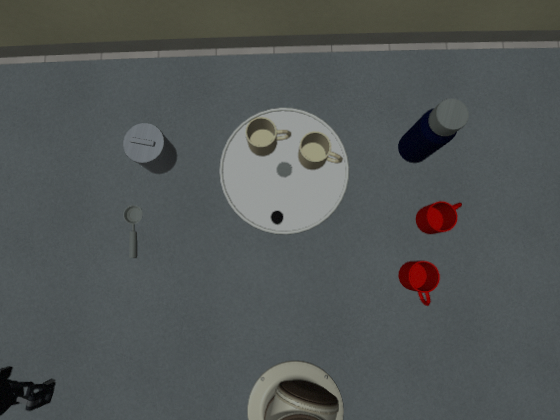

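The flask (navy, scene (158,170)) stands on the right at y<0, so the tray must turn clockwise and the knob goes to +y. The tray's centre is at top (284,169). Two cream mugs stand on the tray at top (262,138) and (314,151). Two red look-alike mugs at top (436,217) and (418,277) are to be left alone. The only thing that could be taken for the knob is the dark spot at top (277,217), scene (285,212); the gripper at top (25,390) is also black. I'll check it in a crop.

```bash
python3 - <<'E'
from h import *
np.set_printoptions(precision=3,suppress=True)
im=cv2.imread('pics/top0.png');g=im.max(2)
def cen(m):
    ys,xs=np.nonzero(m);return [xs.mean(),ys.mean()],len(xs)
m=np.zeros_like(g,bool);m[200:232,262:294]=g[200:232,262:294]<60
p,n=cen(m);print('knob top',p,n,atz('top',p,98))
s=cv2.imread('pics/scene0.png');gs=s.max(2);m2=np.zeros_like(gs,bool);m2[198:230,272:298]=gs[198:230,272:298]<60
q,n=cen(m2);print('knob scene',q,n,atz('scene',q,82),tri(q,p))
w=((im.min(2)>110)).astype(np.uint8);w[:100]=0;w[240:]=0;w[:,:215]=0;w[:,355:]=0
c=max(cv2.findContours(w,0,2)[0],key=cv2.contourArea)
P=np.array([atz('top',x,47)[:2] for x in c[:,0].astype(float)])
print(cv2.minEnclosingCircle(P.astype(np.float32)))
st=telemetry.sense();print(st['eef_pos'],st['eef_rot'],st['opening'],st['q'])
cr=np.hstack([cv2.resize(x,(400,400),interpolation=2) for x in(im[190:250,250:310],s[180:240,255:315])]);cv2.imwrite('pics/c.png',cr)
E
```

```text
knob top [np.float64(276.67241379310343), np.float64(216.88793103448276)] 116 [474.274  31.769  98.   ]
knob scene [np.float64(284.5982905982906), np.float64(211.8034188034188)] 117 [475.54   29.906  82.   ] (array([476.254,  31.485,  83.37 ]), np.float64(1.0183708022293223))
((603.0747680664062, 10.843226432800293), 166.2605743408203)
[151.894 528.595 231.312] [[-0.961  0.276 -0.   ]
 [ 0.276  0.961  0.   ]
 [ 0.     0.    -1.   ]] 85.59341074391473 [1.291 0.087 0.176 1.66  0.    1.571]
```

View pics/c.png

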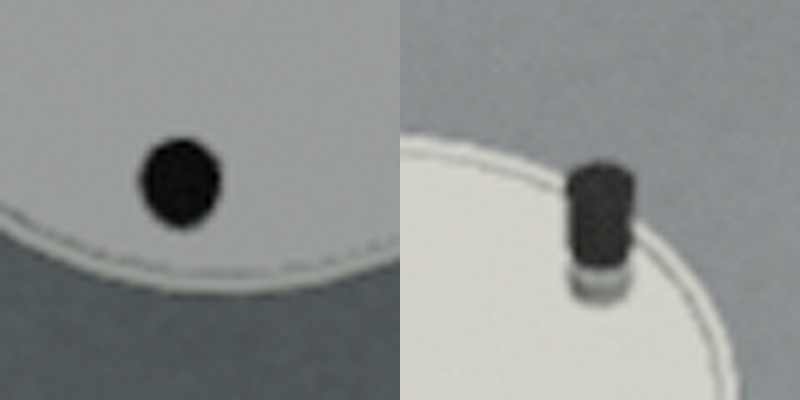

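The crop shows one plain black upright knob on a steel bushing, at about (475, 31), with the pivot at about (603, 11). They are 129.6 mm apart, which fits the 130 mm given. Now I'll approach.

Call:
{"name": "move_arm", "arguments": {
  "series": [
    [1,[-0.06,-0.052,0],[0,0,0]],
    [1,[-0.06,-0.052,0],[0,0,0]],
    [1,[-0.06,-0.052,0],[0,0,0]],
    [1,[-0.06,-0.052,0],[0,0,0]],
    [1,[-0.06,-0.052,0],[0,0,0]]
  ]
}}

```text
time_s: 1.02
eef_pos: [260.6, 360.7, 231.3]
eef_rot: [[-0.961, 0.275, 0.0], [0.275, 0.961, 0.0], [-0.0, 0.0, -1.0]]
ft_force: [0.8, 1.0, 0.6]
opening: 85.1
grip_force: 0.0
```

Call:
{"name": "move_arm", "arguments": {
  "series": [
    [1,[-0.06,-0.052,0],[0,0,0]],
    [1,[-0.06,-0.052,0],[0,0,0]],
    [1,[-0.06,-0.052,0],[0,0,0]],
    [1,[-0.06,-0.052,0],[0,0,0]],
    [1,[-0.06,-0.052,0],[0,0,0]]
  ]
}}

```text
time_s: 1.43
eef_pos: [369.0, 194.1, 231.6]
eef_rot: [[-0.961, 0.276, 0.001], [0.276, 0.961, 0.0], [-0.001, 0.001, -1.0]]
ft_force: [-0.1, 0.5, -0.2]
opening: 85.2
grip_force: 0.0
```

Call:
{"name": "move_arm", "arguments": {
  "series": [
    [1,[-0.059,-0.051,0],[0,0,0]],
    [1,[-0.059,-0.051,0],[0,0,0]],
    [1,[-0.059,-0.051,0],[0,0,0]],
    [1,[-0.059,-0.051,0],[0,0,0]],
    [1,[-0.059,-0.051,0],[0,0,0]]
  ]
}}

```text
time_s: 1.85
eef_pos: [475.7, 30.6, 231.5]
eef_rot: [[-0.961, 0.276, 0.001], [0.276, 0.961, 0.0], [-0.001, 0.0, -1.0]]
ft_force: [0.8, 0.8, 0.4]
opening: 85.2
grip_force: 0.0
```

Call:
{"name": "move_arm", "arguments": {
  "series": [
    [1,[0,0,0.07],[0,0,-0.04]],
    [1,[0,0,0.07],[0,0,-0.04]],
    [1,[0,0,0.04],[0,0,0]],
    [1,[0,0,0],[0,0,0]]
  ]
}}

```text
time_s: 2.18
eef_pos: [472.9, 32.1, 136.9]
eef_rot: [[-0.988, 0.154, -0.007], [0.154, 0.988, -0.0], [0.006, -0.001, -1.0]]
ft_force: [-1.0, -0.4, 0.2]
opening: 85.1
grip_force: 0.0
```

```bash
python3 - <<'E'
from h import *
s=capture('scene');t=capture('top')
cr=np.hstack([cv2.resize(x,(400,400),interpolation=2) for x in(t[165:265,230:330],s[150:250,230:330])]);cv2.imwrite('pics/c2.png',cr[...,::-1])
E
```

```text
(no output)
```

View pics/c2.png

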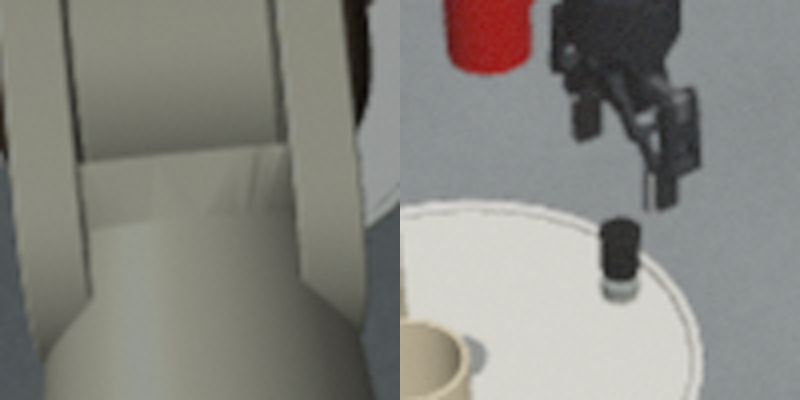

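The crop shows the gripper open above the knob, with the knob lying between the fingers below. I'll go down.

Call:
{"name": "move_arm", "arguments": {
  "series": [
    [1,[0,0,0.05],[0,0,0]],
    [1,[0,0,0.05],[0,0,0]],
    [1,[0,0,0.04],[0,0,0]],
    [1,[0,0,0],[0,0,0]]
  ]
}}

```text
time_s: 2.62
eef_pos: [474.2, 32.8, 69.9]
eef_rot: [[-0.988, 0.153, -0.002], [0.153, 0.988, -0.0], [0.002, -0.001, -1.0]]
ft_force: [-0.7, 0.3, 1.0]
opening: 85.2
grip_force: 0.0
```

Call:
{"name": "move_arm", "arguments": {
  "series": [
    [0.2,[0,0,0.01],[0,0,0]],
    [-0.1,[0,0,0],[0,0,0]],
    [-0.1,[0,0,0],[0,0,0]],
    [-0.1,[0,0,0],[0,0,0]]
  ]
}}

```text
time_s: 2.95
eef_pos: [475.8, 32.7, 67.9]
eef_rot: [[-0.988, 0.153, 0.002], [0.153, 0.988, 0.0], [-0.002, 0.0, -1.0]]
ft_force: [-0.5, 0.5, -0.2]
opening: 39.6
grip_force: 0.0
```

Call:
{"name": "move_arm", "arguments": {
  "series": [
    [-0.2,[0,0,0],[0,0,0]],
    [-0.2,[0,0,0],[0,0,0]],
    [-0.2,[0,0,0],[0,0,0]]
  ]
}}

```text
time_s: 3.2
eef_pos: [475.2, 32.6, 66.7]
eef_rot: [[-0.988, 0.154, 0.001], [0.154, 0.988, 0.0], [-0.001, 0.0, -1.0]]
ft_force: [-0.4, -0.5, 0.7]
opening: 34.0
grip_force: 0.0
```

Call:
{"name": "move_arm", "arguments": {
  "series": [
    [-0.25,[0,0,0],[0,0,0]],
    [-0.27,[0,0,0],[0,0,0]],
    [-0.29,[0,0,0],[0,0,0]]
  ]
}}

```text
time_s: 3.45
eef_pos: [475.0, 32.6, 66.4]
eef_rot: [[-0.988, 0.153, 0.0], [0.153, 0.988, 0.0], [-0.0, 0.0, -1.0]]
ft_force: [-0.0, 0.3, 1.6]
opening: 30.0
grip_force: 6.5
```

Call:
{"name": "move_arm", "arguments": {
  "series": [
    [-0.33,[0,0,0],[0,0,0]],
    [-0.38,[0,0,0],[0,0,0]]
  ]
}}

```text
time_s: 3.62
eef_pos: [475.0, 32.6, 66.6]
eef_rot: [[-0.988, 0.154, 0.0], [0.154, 0.988, 0.0], [-0.0, 0.0, -1.0]]
ft_force: [-1.0, -0.4, 4.0]
opening: 28.7
grip_force: 58.7
```

Call:
{"name": "move_arm", "arguments": {
  "series": [
    [-0.6,[0,0,0],[0,0,0]],
    [-1,[0,0,0],[0,0,0]],
    [-1,[0,0,0],[0,0,0]]
  ]
}}

```text
time_s: 3.87
eef_pos: [475.1, 32.6, 66.6]
eef_rot: [[-0.988, 0.153, 0.0], [0.153, 0.988, 0.0], [-0.0, 0.0, -1.0]]
ft_force: [0.1, 0.7, 6.3]
opening: 28.6
grip_force: 58.6
```

Call:
{"name": "move_arm", "arguments": {
  "series": [
    [-1,[0,0,-0.006],[0,0,0]],
    [-1,[0,0,-0.006],[0,0,0]],
    [-1,[0,0,-0.006],[0,0,0]],
    [-1,[0,0,-0.006],[0,0,0]],
    [-1,[0,0,-0.004],[0,0,0]]
  ]
}}

```text
time_s: 4.28
eef_pos: [474.8, 32.6, 80.2]
eef_rot: [[-0.988, 0.154, -0.001], [0.154, 0.988, -0.0], [0.001, -0.0, -1.0]]
ft_force: [3.0, 0.1, -9.1]
opening: 28.3
grip_force: 59.6
```

Call:
{"name": "move_arm", "arguments": {
  "series": [
    [-1,[0,0,0],[0,0,0]],
    [-1,[0,0,0],[0,0,0]]
  ]
}}

```text
time_s: 4.45
eef_pos: [474.9, 32.6, 80.1]
eef_rot: [[-0.988, 0.154, -0.0], [0.154, 0.988, -0.0], [0.0, -0.0, -1.0]]
ft_force: [2.8, -0.6, -9.4]
opening: 28.4
grip_force: 59.6
```

Call:
{"name": "move_arm", "arguments": {
  "series": [
    [-1,[0,0.004,0],[0,0,0.01]],
    [-1,[-0.0001,0.008,0],[0,0,0.02]],
    [-1,[-0.0002,0.0102,0],[0,0,0.025]],
    [-1,[-0.0002,0.0102,0],[0,0,0.025]],
    [-1,[-0.0002,0.0102,0],[0,0,0.025]]
  ]
}}

```text
time_s: 4.87
eef_pos: [480.4, 53.3, 80.2]
eef_rot: [[-0.949, 0.317, 0.001], [0.317, 0.949, -0.001], [-0.001, -0.0, -1.0]]
ft_force: [5.9, -2.1, -8.9]
opening: 28.4
grip_force: 59.7
```

Call:
{"name": "move_arm", "arguments": {
  "series": [
    [-1,[-0.0006,0.0102,0],[0,0,0.025]],
    [-1,[-0.0006,0.0102,0],[0,0,0.025]],
    [-1,[-0.0004,0.0102,0],[0,0,0.025]],
    [-1,[-0.0004,0.0102,0],[0,0,0.025]],
    [-1,[-0.0002,0.0102,0],[0,0,0.025]]
  ]
}}

```text
time_s: 5.28
eef_pos: [491.2, 76.3, 80.2]
eef_rot: [[-0.869, 0.495, 0.001], [0.495, 0.869, -0.001], [-0.001, -0.001, -1.0]]
ft_force: [6.0, -3.5, -8.8]
opening: 28.4
grip_force: 59.7
```

Call:
{"name": "move_arm", "arguments": {
  "series": [
    [-1,[-0.0002,0.0082,0],[0,0,0.02]],
    [-1,[-0.0002,0.0082,0],[0,0,0.02]],
    [-1,[0,0.0041,0],[0,0,0.01]],
    [-1,[0,0,0],[0,0,0]]
  ]
}}

```text
time_s: 5.62
eef_pos: [496.9, 85.0, 80.2]
eef_rot: [[-0.828, 0.561, 0.001], [0.561, 0.828, -0.001], [-0.001, -0.0, -1.0]]
ft_force: [6.1, -2.4, -9.5]
opening: 28.3
grip_force: 59.8
```

Call:
{"name": "move_arm", "arguments": {
  "series": [
    [-1,[0,0.0065,0],[0,0,0.016]],
    [-1,[0,0.0065,0],[0,0,0.016]],
    [-1,[0,0,0.004],[0,0,0]],
    [-1,[0,0,0.003],[0,0,0]],
    [-1,[0,0,0],[0,0,0]]
  ]
}}

```text
time_s: 6.03
eef_pos: [500.7, 90.0, 76.7]
eef_rot: [[-0.799, 0.602, 0.001], [0.602, 0.799, -0.001], [-0.002, -0.0, -1.0]]
ft_force: [6.1, -2.8, -8.1]
opening: 28.1
grip_force: 60.0
```

Call:
{"name": "move_arm", "arguments": {
  "series": [
    [-0.3,[0,0,0],[0,0,0]],
    [-0.2,[0,0,0],[0,0,0]],
    [-0.2,[0,0,0],[0,0,0]],
    [-0.2,[0,0,0.01],[0,0,0]],
    [-0.2,[0,0,0.015],[0,0,0]]
  ]
}}

```text
time_s: 6.45
eef_pos: [500.5, 90.6, 64.9]
eef_rot: [[-0.799, 0.601, 0.002], [0.601, 0.799, 0.0], [-0.001, 0.001, -1.0]]
ft_force: [-1.0, -0.2, -0.6]
opening: 33.9
grip_force: 0.0
```

Call:
{"name": "move_arm", "arguments": {
  "series": [
    [-0.2,[0,0,0],[0,0,0]],
    [-0.2,[0,0,0],[0,0,0]]
  ]
}}

```text
time_s: 6.62
eef_pos: [499.4, 90.4, 63.6]
eef_rot: [[-0.8, 0.601, -0.001], [0.601, 0.8, -0.0], [0.001, -0.001, -1.0]]
ft_force: [0.3, 0.1, -1.5]
opening: 33.9
grip_force: 0.0
```

Call:
{"name": "move_arm", "arguments": {
  "series": [
    [-0.2,[0,0.002,0],[0,0,0.005]],
    [-0.2,[0,0.002,0],[0,0,0.005]],
    [-0.2,[0,0.002,0],[0,0,0.005]],
    [-0.2,[0,0.0016,0],[0,0,0.004]],
    [-0.2,[0,0.0016,0],[0,0,0.004]]
  ]
}}

```text
time_s: 7.03
eef_pos: [502.6, 93.4, 64.4]
eef_rot: [[-0.777, 0.63, -0.001], [0.63, 0.777, -0.002], [-0.001, -0.002, -1.0]]
ft_force: [-3.6, -5.1, 2.0]
opening: 33.9
grip_force: 3.0
```

Call:
{"name": "move_arm", "arguments": {
  "series": [
    [-0.2,[0,0.0014,0],[0,0,0.0034]],
    [-0.2,[0,0.0014,0],[0,0,0.0034]],
    [-0.2,[0,0.0014,0],[0,0,0.0034]]
  ]
}}

```text
time_s: 7.28
eef_pos: [503.9, 95.0, 64.4]
eef_rot: [[-0.766, 0.642, -0.0], [0.642, 0.766, -0.002], [-0.001, -0.001, -1.0]]
ft_force: [-2.7, -6.1, 1.6]
opening: 34.1
grip_force: 3.3
```

Call:
{"name": "move_arm", "arguments": {
  "series": [
    [-0.2,[0,0.0014,0],[0,0,0.0034]],
    [-0.2,[0,0.0014,0],[0,0,0.0034]],
    [-0.2,[0,0.0014,0],[0,0,0.0034]],
    [-0.2,[0,0.0014,0],[0,0,0.0034]]
  ]
}}

```text
time_s: 7.62
eef_pos: [505.7, 97.1, 64.4]
eef_rot: [[-0.753, 0.659, -0.0], [0.659, 0.753, -0.002], [-0.001, -0.001, -1.0]]
ft_force: [-2.7, -5.7, 2.9]
opening: 34.2
grip_force: 3.2
```

Call:
{"name": "move_arm", "arguments": {
  "series": [
    [-0.2,[0,0.0014,0],[0,0,0.0034]],
    [-0.2,[0,0.0014,0],[0,0,0.0034]],
    [-0.2,[0,0.0014,0],[0,0,0.0034]]
  ]
}}

```text
time_s: 7.87
eef_pos: [507.2, 98.8, 64.4]
eef_rot: [[-0.742, 0.67, -0.0], [0.67, 0.742, -0.001], [-0.001, -0.001, -1.0]]
ft_force: [-1.7, -4.0, 2.4]
opening: 34.5
grip_force: 2.3
```

Call:
{"name": "move_arm", "arguments": {
  "series": [
    [-0.2,[0,0.0014,0],[0,0,0.0034]],
    [-0.2,[0,0.0014,0],[0,0,0.0034]],
    [-0.2,[0,0.0014,0],[0,0,0.0034]],
    [-0.2,[0,0.0014,0],[0,0,0.0034]]
  ]
}}

```text
time_s: 8.2
eef_pos: [509.3, 101.4, 64.3]
eef_rot: [[-0.728, 0.686, 0.0], [0.686, 0.728, -0.0], [-0.0, -0.0, -1.0]]
ft_force: [-0.8, -3.6, 1.8]
opening: 34.2
grip_force: 2.1
```

Call:
{"name": "move_arm", "arguments": {
  "series": [
    [-0.2,[0,0.0014,0],[0,0,0.0034]],
    [-0.2,[0,0.0014,0],[0,0,0.0034]],
    [-0.2,[0,0.0014,0],[0,0,0.0034]],
    [-0.2,[0,0.0014,0],[0,0,0.0034]]
  ]
}}

```text
time_s: 8.53
eef_pos: [511.2, 103.7, 64.3]
eef_rot: [[-0.713, 0.701, 0.0], [0.701, 0.713, 0.0], [0.0, 0.0, -1.0]]
ft_force: [-1.6, -2.6, 1.0]
opening: 34.3
grip_force: 1.3
```

Call:
{"name": "move_arm", "arguments": {
  "series": [
    [-0.2,[0,0.0014,0],[0,0,0.0034]],
    [-0.2,[0,0.0014,0],[0,0,0.0034]],
    [-0.2,[0,0.0014,0],[0,0,0.0034]],
    [-0.2,[0,0.0014,0],[0,0,0.0034]]
  ]
}}

```text
time_s: 8.87
eef_pos: [513.1, 105.4, 64.2]
eef_rot: [[-0.698, 0.716, -0.0], [0.716, 0.698, -0.0], [0.0, -0.0, -1.0]]
ft_force: [-0.1, -3.3, 0.7]
opening: 34.2
grip_force: 1.2
```

Call:
{"name": "move_arm", "arguments": {
  "series": [
    [-0.2,[0,0.0014,0],[0,0,0.0034]],
    [-0.2,[0,0.0014,0],[0,0,0.0034]],
    [-0.2,[0,0.0014,0],[0,0,0.0034]],
    [-0.2,[0,0.0014,0],[0,0,0.0034]]
  ]
}}

```text
time_s: 9.2
eef_pos: [515.0, 107.2, 64.2]
eef_rot: [[-0.682, 0.731, -0.0], [0.731, 0.682, -0.0], [-0.0, -0.001, -1.0]]
ft_force: [-3.2, -4.7, 2.0]
opening: 34.1
grip_force: 2.8
```

Call:
{"name": "move_arm", "arguments": {
  "series": [
    [-0.2,[0,0.0014,0],[0,0,0.0034]],
    [-0.2,[0,0.0014,0],[0,0,0.0034]],
    [-0.2,[0,0.0014,0],[0,0,0.0034]]
  ]
}}

```text
time_s: 9.45
eef_pos: [516.6, 108.6, 64.2]
eef_rot: [[-0.671, 0.742, -0.0], [0.742, 0.671, -0.0], [-0.0, -0.001, -1.0]]
ft_force: [-2.9, -2.8, 1.2]
opening: 34.1
grip_force: 2.1
```

Call:
{"name": "move_arm", "arguments": {
  "series": [
    [-0.2,[0,0.0014,0],[0,0,0.0034]],
    [-0.2,[0,0.0014,0],[0,0,0.0034]],
    [-0.2,[0,0.0014,0],[0,0,0.0034]],
    [-0.2,[0,0.0014,0],[0,0,0.0034]]
  ]
}}

```text
time_s: 9.78
eef_pos: [518.7, 110.4, 64.2]
eef_rot: [[-0.654, 0.756, -0.0], [0.756, 0.654, -0.001], [-0.0, -0.001, -1.0]]
ft_force: [-2.4, -5.6, 2.1]
opening: 33.8
grip_force: 3.1
```

Call:
{"name": "move_arm", "arguments": {
  "series": [
    [-0.2,[0,0.0014,0],[0,0,0.0034]],
    [-0.2,[0,0.0014,0],[0,0,0.0034]],
    [-0.2,[0,0.0014,0],[0,0,0.0034]]
  ]
}}

```text
time_s: 10.03
eef_pos: [520.5, 112.1, 64.3]
eef_rot: [[-0.642, 0.766, 0.0], [0.766, 0.642, 0.0], [0.0, 0.0, -1.0]]
ft_force: [-1.7, -1.9, -0.0]
opening: 34.2
grip_force: 1.9
```

Call:
{"name": "move_arm", "arguments": {
  "series": [
    [-0.2,[0,0.0014,0],[0,0,0.0034]],
    [-0.2,[0,0.0014,0],[0,0,0.0034]],
    [-0.2,[0,0.0014,0],[0,0,0.0034]],
    [-0.2,[0,0.0014,0],[0,0,0.0034]]
  ]
}}

```text
time_s: 10.37
eef_pos: [522.6, 113.9, 64.3]
eef_rot: [[-0.626, 0.78, -0.0], [0.78, 0.626, 0.0], [0.0, 0.0, -1.0]]
ft_force: [-2.4, -3.6, 0.8]
opening: 34.3
grip_force: 1.6
```

Call:
{"name": "move_arm", "arguments": {
  "series": [
    [-0.2,[0,0.0014,0],[0,0,0.0034]],
    [-0.2,[0,0.0014,0],[0,0,0.0034]],
    [-0.2,[0,0.0014,0],[0,0,0.0034]],
    [-0.2,[0,0.0014,0],[0,0,0.0034]]
  ]
}}

```text
time_s: 10.7
eef_pos: [524.8, 115.8, 64.2]
eef_rot: [[-0.609, 0.793, 0.0], [0.793, 0.609, 0.0], [0.0, 0.0, -1.0]]
ft_force: [-0.0, -0.6, -0.1]
opening: 33.9
grip_force: 0.1
```

The push force has fallen to zero, so the pin may have dropped. I'll push very gently to check.

Call:
{"name": "move_arm", "arguments": {
  "series": [
    [-0.2,[0,0.001,0],[0,0,0.0024]],
    [-0.2,[0,0.001,0],[0,0,0.0024]]
  ]
}}

```text
time_s: 10.87
eef_pos: [525.8, 116.5, 64.4]
eef_rot: [[-0.603, 0.797, 0.001], [0.797, 0.603, 0.001], [0.0, 0.001, -1.0]]
ft_force: [0.5, 0.8, -1.4]
opening: 34.2
grip_force: 1.0
```

Call:
{"name": "move_arm", "arguments": {
  "series": [
    [-0.2,[0,0.001,0],[0,0,0.0024]],
    [-0.2,[0,0.001,0],[0,0,0.0024]]
  ]
}}

```text
time_s: 11.03
eef_pos: [526.3, 116.8, 64.1]
eef_rot: [[-0.597, 0.802, -0.0], [0.802, 0.597, 0.0], [0.0, -0.0, -1.0]]
ft_force: [1.5, 0.7, -4.8]
opening: 34.1
grip_force: 2.4
```

```bash
python3 - <<'E'
from h import *
s=capture('scene');st=telemetry.sense();print(st['ft_force'],st['grip_force'])
cv2.imwrite('pics/c3.png',cv2.resize(s[150:290,170:350],(720,560),interpolation=2)[...,::-1])
E
```

```text
[ 1.99284426  2.28156257 -5.47118502] 2.6172908395528793
```

View pics/c3.png

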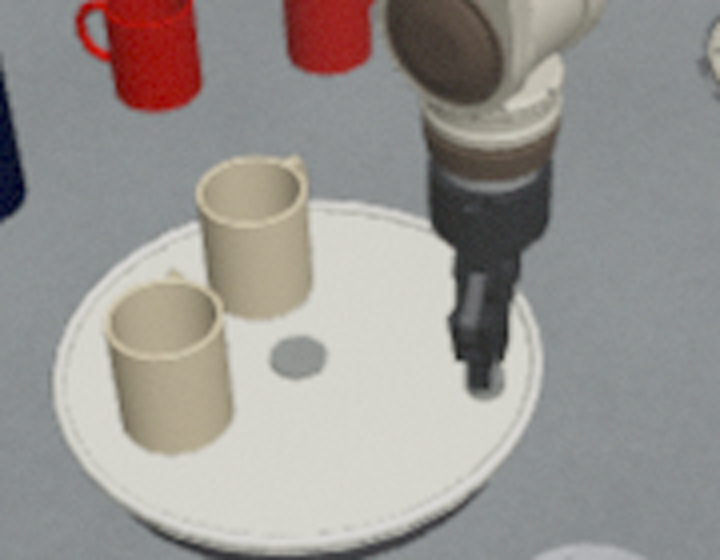

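The mugs are upright and the tray has turned, with the mugs moving towards the flask. A downward load of about 5 N shows the knob rim resting on a pad, so I'll open a little to let the knob drop.

Call:
{"name": "move_arm", "arguments": {
  "series": [
    [-0.1,[0,0,0],[0,0,0]],
    [0,[0,0,0],[0,0,0]],
    [0,[0,0,0],[0,0,0]]
  ]
}}

```text
time_s: 11.33
eef_pos: [526.3, 116.7, 64.5]
eef_rot: [[-0.598, 0.802, 0.0], [0.802, 0.598, 0.0], [-0.0, 0.0, -1.0]]
ft_force: [0.5, 0.1, -0.2]
opening: 42.3
grip_force: 0.0
```

Call:
{"name": "move_arm", "arguments": {
  "series": [
    [0,[0,0,0.003],[0,0,0]],
    [-0.1,[0,0,0],[0,0,0]],
    [-0.2,[0,0,0],[0,0,0]],
    [-0.2,[0,0,0],[0,0,0]]
  ]
}}

```text
time_s: 11.67
eef_pos: [526.3, 116.7, 62.8]
eef_rot: [[-0.597, 0.802, -0.0], [0.802, 0.597, -0.0], [0.0, -0.0, -1.0]]
ft_force: [-0.1, 0.1, -0.4]
opening: 34.3
grip_force: 0.0
```

Call:
{"name": "move_arm", "arguments": {
  "series": [
    [-0.2,[0,0.0014,0],[0,0,0.0034]],
    [-0.2,[0,0.0014,0],[0,0,0.0034]]
  ]
}}

```text
time_s: 11.83
eef_pos: [527.5, 117.6, 62.9]
eef_rot: [[-0.588, 0.809, 0.0], [0.809, 0.588, 0.0], [-0.0, 0.0, -1.0]]
ft_force: [-0.5, -0.6, 0.1]
opening: 33.9
grip_force: 0.0
```

Call:
{"name": "move_arm", "arguments": {
  "series": [
    [-0.2,[0,0.001,0],[0,0,0.0024]],
    [-0.2,[0,0.001,0],[0,0,0.0024]]
  ]
}}

```text
time_s: 12.0
eef_pos: [528.3, 118.1, 62.8]
eef_rot: [[-0.582, 0.813, -0.0], [0.813, 0.582, -0.0], [-0.0, -0.0, -1.0]]
ft_force: [0.8, -0.7, 0.2]
opening: 34.4
grip_force: 0.3
```

Call:
{"name": "move_arm", "arguments": {
  "series": [
    [-0.2,[0,0.001,0],[0,0,0.0024]],
    [-0.2,[0,0.001,0],[0,0,0.0024]]
  ]
}}

```text
time_s: 12.17
eef_pos: [529.1, 118.7, 62.8]
eef_rot: [[-0.576, 0.817, -0.0], [0.817, 0.576, -0.0], [-0.0, -0.0, -1.0]]
ft_force: [-0.4, 0.2, 0.5]
opening: 34.1
grip_force: 0.4
```

Call:
{"name": "move_arm", "arguments": {
  "series": [
    [-0.2,[0,0.001,0],[0,0,0.0024]],
    [-0.2,[0,0.001,0],[0,0,0.0024]]
  ]
}}

```text
time_s: 12.33
eef_pos: [529.9, 119.3, 62.8]
eef_rot: [[-0.57, 0.822, -0.0], [0.822, 0.57, -0.0], [-0.0, -0.0, -1.0]]
ft_force: [-0.5, -1.3, 0.5]
opening: 34.2
grip_force: 0.5
```

Call:
{"name": "move_arm", "arguments": {
  "series": [
    [-0.2,[0,0.001,0],[0,0,0.0024]],
    [-0.2,[0,0.001,0],[0,0,0.0024]]
  ]
}}

```text
time_s: 12.5
eef_pos: [530.3, 119.5, 62.7]
eef_rot: [[-0.564, 0.826, -0.001], [0.826, 0.564, -0.001], [-0.0, -0.001, -1.0]]
ft_force: [-4.3, -5.1, 2.6]
opening: 34.2
grip_force: 3.1
```

Call:
{"name": "move_arm", "arguments": {
  "series": [
    [-0.2,[0,0.001,0],[0,0,0.0024]]
  ]
}}

```text
time_s: 12.58
eef_pos: [530.5, 119.5, 62.7]
eef_rot: [[-0.561, 0.828, -0.001], [0.828, 0.561, -0.001], [-0.0, -0.002, -1.0]]
ft_force: [-5.9, -5.9, 3.5]
opening: 34.3
grip_force: 4.2
```

The force builds without motion, so the tray is locked. I'll back off, open and lift clear.

Call:
{"name": "move_arm", "arguments": {
  "series": [
    [-0.2,[0,-0.003,0],[0,0,0]],
    [-0.1,[0,-0.003,0],[0,0,0]],
    [0.5,[0,0,0],[0,0,0]],
    [0.5,[0,0,0],[0,0,0]],
    [0.5,[0,0,0],[0,0,0]]
  ]
}}

```text
time_s: 13.0
eef_pos: [528.8, 118.6, 62.9]
eef_rot: [[-0.561, 0.828, 0.0], [0.828, 0.561, 0.0], [0.0, 0.0, -1.0]]
ft_force: [-0.3, 0.6, -0.1]
opening: 64.1
grip_force: 0.0
```

Call:
{"name": "move_arm", "arguments": {
  "series": [
    [0.5,[0,0,-0.03],[0,0,0]],
    [0.5,[0,0,-0.07],[0,0,0]],
    [0.5,[0,0,-0.08],[0,0,0]],
    [0.5,[0,0,-0.08],[0,0,0]],
    [0.5,[0.04,0,-0.06],[0,0,0]]
  ]
}}

```text
time_s: 13.42
eef_pos: [518.5, 133.8, 225.9]
eef_rot: [[-0.559, 0.829, 0.003], [0.829, 0.559, 0.0], [-0.001, 0.002, -1.0]]
ft_force: [0.6, 0.9, -0.2]
opening: 64.0
grip_force: 0.0
```

Call:
{"name": "move_arm", "arguments": {
  "series": [
    [0.5,[0.07,0,0],[0,0,0]],
    [0.5,[0.08,0,0],[0,0,0]],
    [0.5,[0.07,0,0],[0,0,0]],
    [0.5,[0.03,0,0],[0,0,0]],
    [0.5,[0,0,0],[0,0,0]]
  ]
}}

```text
time_s: 13.83
eef_pos: [445.7, 240.9, 223.1]
eef_rot: [[-0.564, 0.826, 0.0], [0.826, 0.564, 0.001], [0.001, 0.001, -1.0]]
ft_force: [-0.9, 0.8, 0.8]
opening: 64.1
grip_force: 0.0
```

```bash
python3 - <<'E'
from h import *
s=capture('scene');t=capture('top')
cr=np.hstack([cv2.resize(x,(400,400),interpolation=2) for x in(t[90:250,205:365],s[160:300,180:320])]);cv2.imwrite('pics/c4.png',cr[...,::-1])
cv2.imwrite('pics/scene4.png',s[...,::-1])
for c in('scene','top'):
  for d in nets.tip_of('knob',c)[:2]:print(c,d['pixel'],d['conf'],atz(c,d['pixel'],81))
g=s.max(2);m=g<60
d=nets.spot_in('knob','scene');print([x['pixel'] for x in d[:2]])
def px(P):
    c=camera_params('scene');K=np.array([[c['fx'],0,c['cx']],[0,c['fy'],c['cy']],[0,0,1.]]);W=np.linalg.inv(c['cam_to_world'])
    return cv2.projectPoints(np.array([P],float),cv2.Rodrigues(W[:3,:3])[0],W[:3,3],K,np.array(c['distortion'],float))[0].ravel()
for h in(0,10):
    print('knob home/riding top,bottom px',h,[px([603.4-130*np.cos(.954),12.6+130*np.sin(.954),z+h]) for z in(100,62)])
E
```

```text
scene [213.5, 237.5] 0.64 [683.23210843 -17.61271245  81.        ]
scene [289.4, 237.6] 0.54 [533.65799953 114.79196835  81.        ]
top [240.9, 196.4] 0.51 [529.49055431 118.5826511   81.        ]
[[290.1, 236.3]]
knob home/riding top,bottom px 0 [array([291.99731516, 232.14984814]), array([291.86594893, 242.55696487])]
knob home/riding top,bottom px 10 [array([292.03278536, 229.33627967]), array([291.90000431, 239.86100412])]
```

View pics/c4.png

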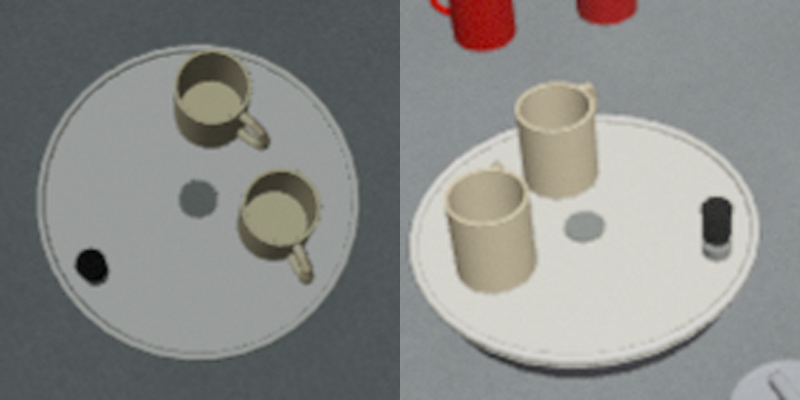

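```bash
python3 - <<'E'
import cv2
a=cv2.imread('pics/scene0.png',0);b=cv2.imread('pics/scene4.png',0)
print(a[202:230,283:288].mean(1).astype(int));print(b[227:255,289:294].mean(1).astype(int))
E
```

```text
[140 131  98  49  48  49  48  47  49  49  45  47  45  47  46  46  46  50
 109 150 142 123 125 154 193 208 208 207]
[209 186  82  50  48  49  49  50  46  48  44  45  44  45  44  43  42  43
  72 127 149 134 125 132 175 207 211 211]
```

The pixel distance from knob to tray is the same as at the start (5.3 against 5.4 px, where a riding pin would add about 2.8 px). The pin is fully home.

```bash
python3 -c "
from bench import manip;print(manip.close_job())"
```

```text
the job is handed in; nothing more can be done
None
```

I turned the tray about 0.8 rad clockwise, the mugs towards the flask, and the pin dropped home in the next hole; both mugs stand upright, nothing else was touched, and the job is handed in (no verdict came back).

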